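Close and latch the label printer

TASK

The label printer on the packing desk stands open after a new roll was put in. Push its grey cover down until it is fully shut, and then push the blue latch lever in front of the cover over its centre, away from the printer's front, so that it snaps over and stays locked. Only push: pick nothing up, do not shove or lift the printer, and leave the tumbler, the bottle and the tape roll where they stand.

Things in the scene. Friction and masses are not known exactly. Their poses are not given: they have to be found in the camera images.
- printer: White desktop label printer, 200 deep (x) x 190 wide (y) x 150 mm high, 1.7 to 3.1 kg, standing loose on rubber feet. Origin: centre of its underside on the desk; z up; its front (label slot) faces its own -x, its back +x, yaw within 0.5 rad of the robot's frame. The flat top deck is 150 mm up; in the front 64 mm of it stands the latch lever; behind that is the open roll compartment with the cover.
- lid (a joint): Angle of the cover in rad: 0 fully shut (lying flat on the printer), growing as its front edge rises and swings back; starts 0.7 to 1.15, limit 1.3. The hinge is stiff: the cover stays at any angle; about 1 to 3 N at its free edge moves it and it does not spring back.
- lid_hinge (a point): Centre of the cover's hinge line, at printer (x +88, y 0, z +155 mm). The hinge line runs along the printer's y. The point's axes turn with the cover (as the printer's when shut).
- lid_edge (a point): Point on the cover's outer (upper) face in the middle of its width, 10 mm in from its free front edge; 110 mm from the hinge line along the cover. Cover: grey plate 120 mm hinge to free edge x 184 mm wide x 10 mm thick, its mid-plane through the hinge line. Shut, its outer face lies 160 mm above the desk. The point's z axis is the outward normal of the outer face.
- lever (a joint): Angle of the latch lever in rad about the printer's y: 0 unlocked (leaning 0.6 rad towards the printer's front), 0.6 upright = centre, 1.2 locked (leaning 0.6 rad back over the cover, steel tongue on the cover's edge). Sprung over centre: it is driven to whichever end is nearer; it starts at 0 and takes about 2 to 3 N at the grip (most at the start) to push to the centre, after which it snaps over by itself.
- lever_tip (a point): Centre of the blue cross-bar grip of the lever: a round bar 16 mm thick and 32 mm long along the printer's y, 55 mm from the pivot on two thin rods; 209 mm above the desk at either end position and 219 mm when upright. Nothing stands around it on the deck except two grey cheeks beside the pivot, 24 mm high.
- lever_pivot (a point): Centre of the lever's pivot axis (along the printer's y), at printer (x -55, y 0, z +164 mm); the free edge of the shut cover lies 23 mm behind it.
- tumbler: Bystander: open stainless tumbler, 72 mm wide at the rim, 140 mm high, loose, upright; origin at the centre of its underside.
- spray: Bystander: white bottle with a blue cap, 56 mm wide, 150 mm high, loose, upright; origin at the centre of its underside.
- tape: Bystander: blue roll of tape, 90 mm across, 45 mm high, lying flat, loose; origin at the centre of its underside.

How it is judged:
On the way, in this order (a step that is already met when the one before it is completed fails the run):
1. the cover is fully shut while the lever is still unlocked (value of joint lid below 0.06 rad and value of joint lever below 0.3 rad), for 0.2 s.
2. the lever has snapped over to its locked position with the cover shut (value of joint lid below 0.06 rad and value of joint lever above 1.08 rad), for 0.2 s.
At the end, for the whole second after the job is handed in: The cover is shut (within 0.06 rad), the lever rests in its locked position (within 0.12 rad of its stop), the printer stands flat within 20 mm of where it stood, and the three other things stand upright within 20 mm of where they were (all of step 2 and velocity of joint lever between -0.1 and 0.1 rad/s and velocity of joint lid between -0.1 and 0.1 rad/s and linear speed of printer below 0.02 m/s and distance of each of printer, tumbler, spray, tape from where it was at the start of the episode below 0.02 m and angle between printer's own z axis and vertical below 0.05 rad and angle between each of tumbler, spray, tape's own z axis and vertical below 0.1 rad); the robot touches nothing.
It fails at once if the printer is shoved more than 20 mm, or lifted or tipped (distance of printer from where it was at the start of the episode above 0.02 m or height (world z) of printer above 0.012 m or angle between printer's own z axis and vertical above 0.12 rad).
It fails at once if the tumbler, bottle or tape roll is lifted, knocked over or moved more than 20 mm (distance of any of tumbler, spray, tape from where it was at the start of the episode above 0.02 m or height (world z) of any of tumbler, spray, tape above 0.01 m or angle between any of tumbler, spray, tape's own z axis and vertical above 0.3 rad).
It also fails if it takes over 42 s, if anything falls off the work surface, if the arm or the gripper's body presses on something with over 40 N, if the wrist force passes 120 N, or if a joint passes its speed limit or range.

ROBOT

A 6-joint arm with a two-finger parallel gripper is mounted at the origin on the work surface. World frame = base frame: x ahead of the robot, y to its left, z up, the work surface at z = 0. Lengths are in m, angles in rad, forces in N, time in s.
With the tool pointing down it reaches from about 0.35 to 0.725 m from the base axis. Payload 4.3 kg.
Tool frame: the origin (TCP) lies at the very end of the fingers, on their centre line; the grasp point (between the pads) lies 19 mm behind it; x points along the fingers, y is the direction in which the jaws open and shut, and the axes are right-handed (so a half turn about x gives the same grasp; the last joint's range is limited). The gripper opens to 85 mm and grips with 20 to 120 N. Pads are 22 mm wide; open, the fingers measure 114 mm over their backs; the gripper's body (76 mm by 85 mm) begins 54 mm behind the grasp point. The pads swing forward as they close: fully open they stand 13 mm farther back than shut.
Start: joints at [-1.449, 0.377, 0.081, 1.274, 0, 1.46], TCP at [0.132, -0.56, 0.231] pointing down, gripper open.
Joint ranges: [-2.72, 2.72], [-0.84, 1.66], [-1.02, 1.22], [-1.77, 2.12], [-1.37, 1.28], [-3.14, 3.14]. Speed limits (rad/s): [2.57, 2.57, 3.14, 3.14, 3.14, 3.14].

INTERFACE

Orientations are given as a rotation vector (axis times angle).
In Python, from rig import bot, kin, eyes, telemetry gives the robot as it stands. The module is installed in compiled form; this text tells all that it offers. Calls block until the motion is done:
- bot.movep(position, orientation): joint-space move of the TCP to a pose.
- bot.servo_line(position, orientation=None, vel=0.15): straight line of the TCP; orientation=None keeps the orientation; vel is the mean speed in m/s.
- bot.goto_joints(angles): joint-space move.
- bot.gripper_to(opening, effort=None): finger opening in m; effort is the grip in N (None keeps the last); returns when the fingers have stopped.
- bot.sleep(seconds).
- kin.inverse_kinematics(position, orientation): joint angles nearest the present ones, or None.
- eyes.get_image(name): name is "scene" or "top" or "wrist"; returns a dict with "color" (384x512x3 uint8, red, green, blue), "mtx" (3x3 intrinsics, pixels), "dist_coeffs" ([k1, k2, p1, p2, k3] as OpenCV has them; the pictures are not rectified), "xyz" and "orientation" of the camera in the world. Camera axes: x right, y up, looking along -z (the intrinsics and any distortion apply to the point x, -y, -z); pixel columns grow to the right and rows downward; lengths in m; the calibration is good to about 2 mm. A picture is of the moment at which its call begins. There is no depth.
A pose or a line that the arm cannot do raises bot.Unreachable and nothing moves.
- bot.job_done(): hands the job in, once; it reports no verdict.
Readings, each from a call of its own:
- telemetry.read_t(): time.
- telemetry.read_q(): joint angles.
- telemetry.read_dq(): joint speeds.
- telemetry.read_joint_efforts(): joint torques, N m.
- telemetry.read_position(): TCP position.
- telemetry.read_ee_rot(): TCP orientation.
- telemetry.read_ft_force(): force on the tool from outside, world axes, zero at the start.
- telemetry.read_ft_torque(): the same for the moment, N m.
- telemetry.read_grip_width(): finger opening in m.
Only numpy, scipy, OpenCV 4.12 (cv2) and the standard library are available. Lean on these libraries where they do the work, as an engineer would, in place of code of your own. Each camera call takes 0.05 s, during which the arm holds its last target.

## Working session

There is one attempt and no reset: what is moved stays moved. The work goes in short steps, each a Python script; the robot and the scene stay as the last script left them, time stands still between calls to the robot, and variables do not carry over. Pictures are saved under pics/ and viewed, and the job is handed in when it is done.

```bash
mkdir -p pics; ls; python3 - <<'E'
from rig import bot,kin,eyes,telemetry
import cv2,pickle
for n in ("scene","top"):
    d=eyes.get_image(n); pickle.dump(d,open(n+".pkl","wb"))
    cv2.imwrite(f"pics/{n}0.png",cv2.resize(d["color"][:,:,::-1],(768,576)))
    print(n,d["mtx"],d["dist_coeffs"],d["xyz"],d["orientation"])
print(telemetry.read_t(),telemetry.read_ee_rot())
E
```

```text
pics
scene [[453.38015402   0.         261.77639633]
 [  0.         453.38015402 190.75978868]
 [  0.           0.           1.        ]] [-0.07441737  0.          0.          0.          0.        ] [ 1.17991321 -0.09265582  0.87363936] [0.61086207 0.45874834 1.24231004]
top [[446.59478823   0.         251.33209007]
 [  0.         446.59478823 189.92244893]
 [  0.           0.           1.        ]] [-0.04489118  0.          0.          0.          0.        ] [0.40700165 0.04865682 1.1726794 ] [ 0.13754557 -0.14350705 -1.59037118]
0.1 [ 2.09932753  0.2463143  -2.09936776]
```

View pics/scene0.png

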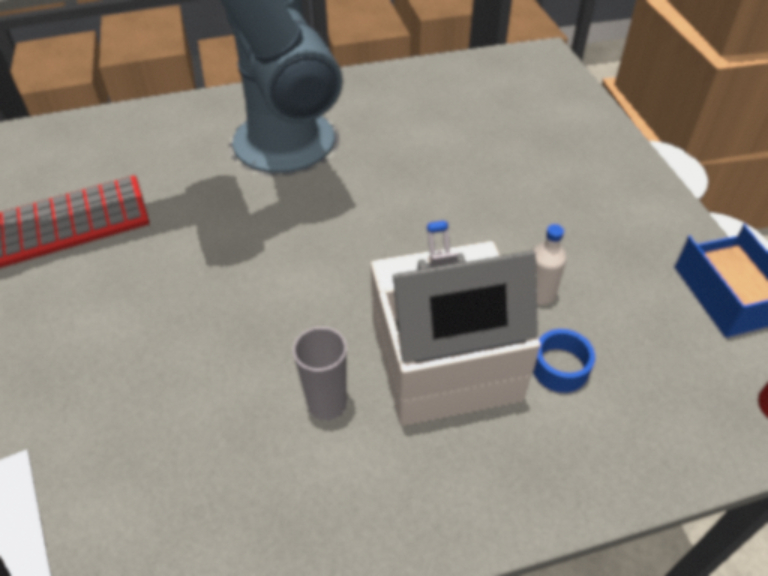

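View pics/top0.png

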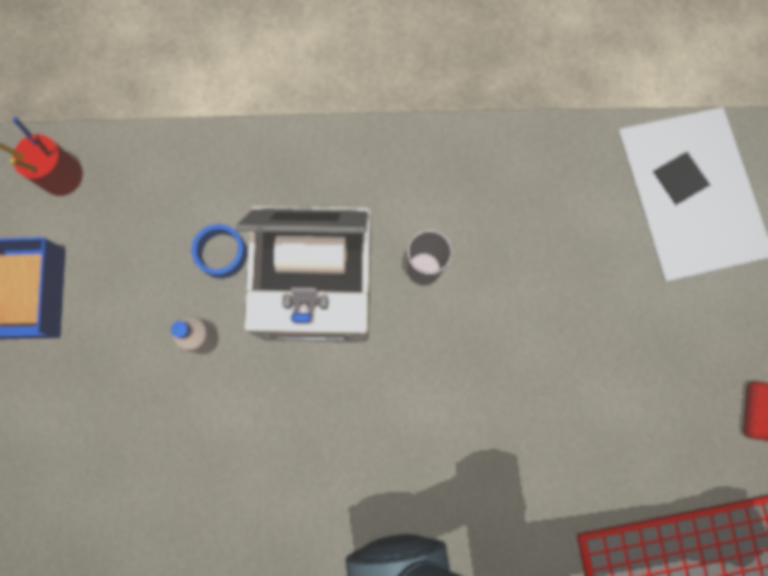

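The views show the printer in the top picture spanning about (245–370, 207–338), with the cover leaning back. The lever grip is near (302, 317), the tape at (218, 250), the bottle at (190, 333) and the tumbler at (428, 255). Next I'll enlarge these areas.

```bash
python3 - <<'E'
import cv2,pickle
d=pickle.load(open("top.pkl","rb"))["color"][:,:,::-1]
c=d[130:235,150:260]; cv2.imwrite("pics/topc.png",cv2.resize(c,None,fx=5.5,fy=5.5,interpolation=cv2.INTER_CUBIC))
d=pickle.load(open("scene.pkl","rb"))["color"][:,:,::-1]
c=d[140:290,240:370]; cv2.imwrite("pics/scenec.png",cv2.resize(c,None,fx=4,fy=4,interpolation=cv2.INTER_CUBIC))
E
```

```text
(no output)
```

View pics/topc.png

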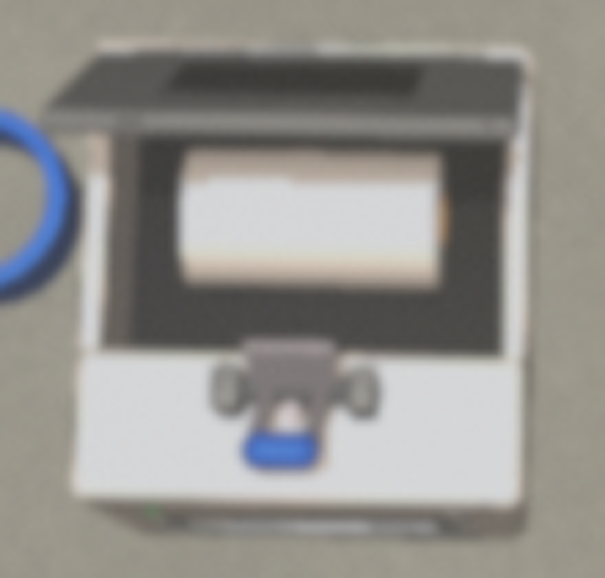

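View pics/scenec.png

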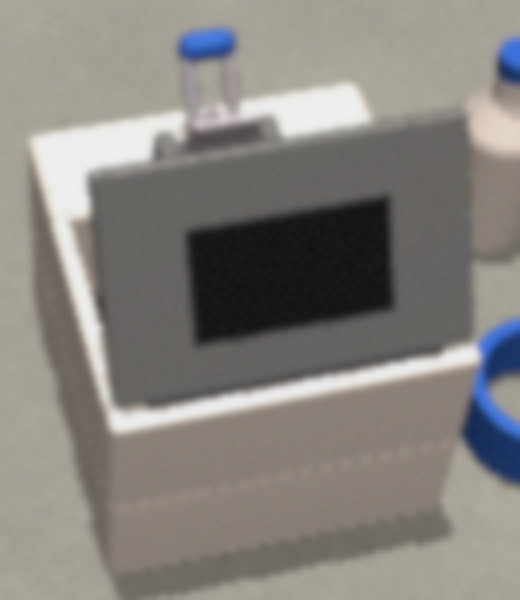

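```bash
cat > h.py <<'E'
import numpy as np,cv2,pickle
from scipy.spatial.transform import Rotation as R
def proj(d,P):
    Rm=R.from_rotvec(d["orientation"]).as_matrix()
    C=(np.atleast_2d(P)-d["xyz"])@Rm; C=C*[1,-1,-1]
    return cv2.projectPoints(C.astype(float),np.zeros(3),np.zeros(3),d["mtx"],np.array(d["dist_coeffs"]))[0][:,0]
def plane(d,px,z):
    u=cv2.undistortPoints(np.array([[px]],float),d["mtx"],np.array(d["dist_coeffs"]))[0,0]
    r=R.from_rotvec(d["orientation"]).as_matrix()@np.array([u[0],-u[1],-1])
    return d["xyz"]+r*(z-d["xyz"][2])/r[2]
E
cat > fit.py <<'E'
from h import *
from scipy.optimize import least_squares
T=pickle.load(open("top.pkl","rb"));S=pickle.load(open("scene.pkl","rb"))
ltip=(-55-55*np.sin(.6),0,164+55*np.cos(.6))
lid=lambda a,s,y,n:(88-s*np.cos(a)+n*np.sin(a),y,155+s*np.sin(a)+n*np.cos(a))
top=lambda a:[(-100,95,150),(-100,-95,150),(100,-95,150),ltip,lid(a,120,92,5),lid(a,120,92,-5)]
tp=np.array([(75,497),(520,502),(533,50),(281,450),(45,108),(38,130)])/5.5+[150-.4,130-.4]
sc=lambda a:[lid(a,120,-92,5),lid(a,120,92,5),(-100,-95,150),(-100,95,150),(100,-95,150),(100,95,150),ltip,(100,-95,0)]
sp=np.array([(90,172),(467,108),(32,137),(352,84),(112,432),(478,350),(207,43),(112,573)])/4+[240-.4,140-.4]
def W(p,L):
    L=np.array(L)/1000; c,s=np.cos(p[2]),np.sin(p[2])
    return np.c_[p[0]+c*L[:,0]-s*L[:,1],p[1]+s*L[:,0]+c*L[:,1],L[:,2]]
f=lambda p:np.r_[(proj(T,W(p,top(p[3])))-tp).ravel(),(proj(S,W(p,sc(p[3])))-sp).ravel()]
if __name__=="__main__":
    r=least_squares(f,[.5,.05,0,.9],loss="soft_l1"); p=r.x; print(p); print(f(p).reshape(-1,2).round(1))
    print(W(p,[ltip,(-55,0,164),lid(p[3],110,0,5),lid(0,110,0,5),(88,0,155)]).round(3))
    for n,px,z in [("tape",(218,250),.045),("cap",(180,329),.15),("tumbler",(429,250),.14)]:
        print(n,plane(T,np.array(px)/1.5,z).round(3))
E
python3 fit.py
```

```text
[ 0.62149532  0.14971898 -0.04186165  1.09367242]
[[-0.8  0.2]
 [ 0.8  0.8]
 [ 0.1 -0.9]
 [ 0.4  0.1]
 [-0.9  0. ]
 [ 0.5  0.6]
 [-0.2  0.5]
 [ 1.2  0.1]
 [-1.6 -1.4]
 [ 1.  -1.9]
 [-0.  -0.6]
 [ 1.8  1.7]
 [-0.3  0.1]
 [-1.   2.9]]
[[0.536 0.153 0.209]
 [0.567 0.152 0.164]
 [0.663 0.148 0.255]
 [0.6   0.151 0.16 ]
 [0.709 0.146 0.155]]
tape [0.678 0.315 0.045]
cap [0.53  0.347 0.15 ]
tumbler [ 0.647 -0.041  0.14 ]
```

The fit agrees to about 1 px: the printer is at (0.621, 0.150) with yaw −0.04, and the lid is at about 1.09 rad. Now I'll plan the motion and check that the arm can reach it.

```bash
cat >> h.py <<'E'
PX,PY,YAW,A0=.6215,.1497,-.0419,1.094
def w(x,y,z): # printer mm -> world
    c,s=np.cos(YAW),np.sin(YAW); x,y=x/1e3,y/1e3
    return np.array([PX+c*x-s*y,PY+s*x+c*y,z/1e3])
def ori(sg=1):
    x=np.array([0,0,-1.]);y=sg*np.array([-np.sin(YAW),np.cos(YAW),0]);return R.from_matrix(np.c_[x,y,np.cross(x,y)]).as_rotvec()
def lidtcp(a,s=105,off=11):
    return w(88-s*np.cos(a)+5*np.sin(a)+off,0,155+s*np.sin(a)+5*np.cos(a))
E
python3 - <<'E'
from h import *
from rig import bot,kin,eyes,telemetry
print(R.from_rotvec(telemetry.read_ee_rot()).as_matrix().round(2))
for sg in (1,-1):
  for p in [lidtcp(1.35)+[0,0,.08],lidtcp(1.35),lidtcp(1.1),lidtcp(.5),lidtcp(0),w(-125,0,300),w(-125,0,197),w(-55,0,207)]:
    q=kin.inverse_kinematics(p,ori(sg)); print(sg,p.round(3),None if q is None else np.round(q,2))
E
```

```text
[[-0.    0.23 -0.97]
 [ 0.   -0.97 -0.23]
 [-1.   -0.   -0.  ]]
1 [0.702 0.146 0.339] None
1 [0.702 0.146 0.259] [0.12 0.73 0.74 1.58 0.   0.16]
1 [0.677 0.147 0.251] [0.12 0.65 0.58 1.5  0.   0.16]
1 [0.631 0.149 0.21 ] [0.13 0.54 0.28 1.31 0.   0.18]
1 [0.616 0.15  0.16 ] [0.14 0.52 0.12 1.17 0.   0.18]
1 [0.497 0.155 0.3  ] [0.18 0.26 0.09 1.4  0.   0.22]
1 [0.497 0.155 0.197] [ 0.18  0.28 -0.15  1.14  0.    0.22]
1 [0.567 0.152 0.207] [0.15 0.41 0.06 1.23 0.   0.2 ]
-1 [0.702 0.146 0.339] None
-1 [0.702 0.146 0.259] [ 0.12  0.73  0.74  1.58  0.   -2.98]
-1 [0.677 0.147 0.251] [ 0.12  0.65  0.58  1.5   0.   -2.98]
-1 [0.631 0.149 0.21 ] [ 0.13  0.54  0.28  1.31  0.   -2.97]
-1 [0.616 0.15  0.16 ] [ 0.14  0.52  0.12  1.17  0.   -2.96]
-1 [0.497 0.155 0.3  ] [ 0.18  0.26  0.09  1.4   0.   -2.92]
-1 [0.497 0.155 0.197] [ 0.18  0.28 -0.15  1.14  0.   -2.92]
-1 [0.567 0.152 0.207] [ 0.15  0.41  0.06  1.23  0.   -2.95]
```

```bash
python3 - <<'E'
from h import *
from rig import bot,kin,eyes,telemetry
for p in [(.55,.15,.40),(.64,.147,.36),(.66,.147,.34),(.69,.146,.30),(.69,.146,.32)]:
    print(p, kin.inverse_kinematics(np.array(p),ori()) is not None)
bot.gripper_to(0.0)
p=telemetry.read_position(); bot.servo_line(np.array([p[0],p[1],.36]))
bot.movep(np.array([.55,.15,.40]),ori())
bot.servo_line(np.array([.66,.147,.34]),ori())
bot.servo_line(np.array([.69,.146,.30]))
print(telemetry.read_t(),telemetry.read_position(),telemetry.read_ft_force(),telemetry.read_grip_width())
for n in ("scene","top"):
    d=eyes.get_image(n)["color"][:,:,::-1]
    c=d[100:290,200:370] if n=="scene" else d[100:235,140:290]
    cv2.imwrite(f"pics/{n}1.png",cv2.resize(c,None,fx=3.1,fy=3.1,interpolation=cv2.INTER_CUBIC))
E
```

```text
(0.55, 0.15, 0.4) True
(0.64, 0.147, 0.36) True
(0.66, 0.147, 0.34) True
(0.69, 0.146, 0.3) True
(0.69, 0.146, 0.32) True
6.2417 [0.68950939 0.1459335  0.29929599] [-0.05173854 -0.0235165   0.18648691] -0.00013209554422836335
```

View pics/scene1.png

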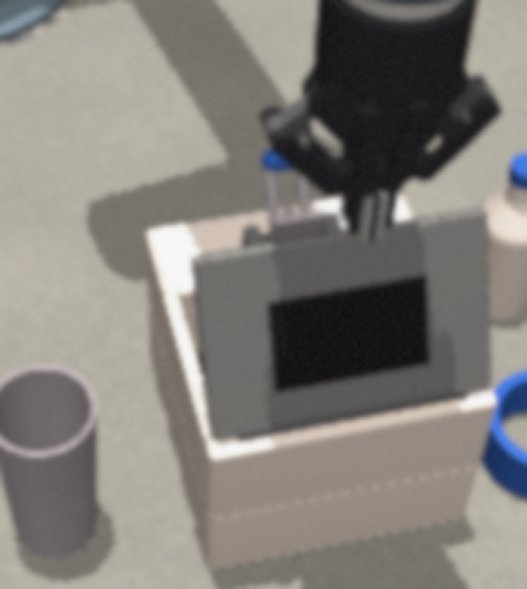

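The fingers end at about (370, 238) in the crop, just behind and above the lid edge, with nothing touching. Next I'll follow the lid's arc, checking force as I go.

```bash
python3 - <<'E'
from h import *
from rig import bot,kin,eyes,telemetry
bot.servo_line(lidtcp(1.35),ori(),vel=.08)
print("start",telemetry.read_position().round(3),telemetry.read_ft_force().round(1))
for a in list(np.arange(1.2,0.05,-.1))+[.1,.05,.02,0,-.01]:
    bot.servo_line(lidtcp(a),ori(),vel=.06)
    f=telemetry.read_ft_force(); print(round(a,2),telemetry.read_position().round(4),f.round(1))
    if np.linalg.norm(f)>15: print("stop");break
print(telemetry.read_t())
for n in ("scene","top"):
    d=eyes.get_image(n)["color"][:,:,::-1]
    c=d[100:290,200:370] if n=="scene" else d[100:235,140:290]
    cv2.imwrite(f"pics/{n}2.png",cv2.resize(c,None,fx=3.1,fy=3.1,interpolation=cv2.INTER_CUBIC))
E
```

```text
start [0.702 0.146 0.259] [0.9 0.7 1.1]
1.2 [0.6872 0.147  0.2556] [ 0.6  0.2 -0.1]
1.1 [0.6774 0.1473 0.2511] [ 0.1 -0.2 -0.1]
1.0 [0.668  0.1477 0.2462] [-0.7  0.3  1. ]
0.9 [0.6591 0.1481 0.2404] [-0.8 -0.   0.2]
0.8 [0.6508 0.1485 0.2338] [-0.2  0.2 -0.5]
0.7 [0.6433 0.1488 0.2264] [ 0.5  0.5 -0.1]
0.6 [0.6365 0.1491 0.2183] [ 0.1  0.2 -0.6]
0.5 [0.6305 0.1493 0.2097] [0.5 0.4 0.2]
0.4 [0.6255 0.1495 0.2004] [ 0.4 -0.4  0.7]
0.3 [0.6213 0.1497 0.1906] [-0.7 -0.2  0.5]
0.2 [0.6182 0.1498 0.1804] [-0.   0.2  1.2]
0.1 [0.6159 0.1498 0.1697] [-0.1 -1.1  0. ]
0.1 [0.6166 0.1499 0.1706] [ 0.  -0.9 -0. ]
0.05 [0.6156 0.1499 0.1648] [-0.2  0.  -0.5]
0.02 [0.6154 0.15   0.1618] [0.  0.  0.3]
0 [0.6156 0.15   0.1601] [ 0.3 -0.7  0.6]
-0.01 [0.6156 0.1499 0.16  ] [-2.  -0.1  5.4]
12.275
```

View pics/scene2.png

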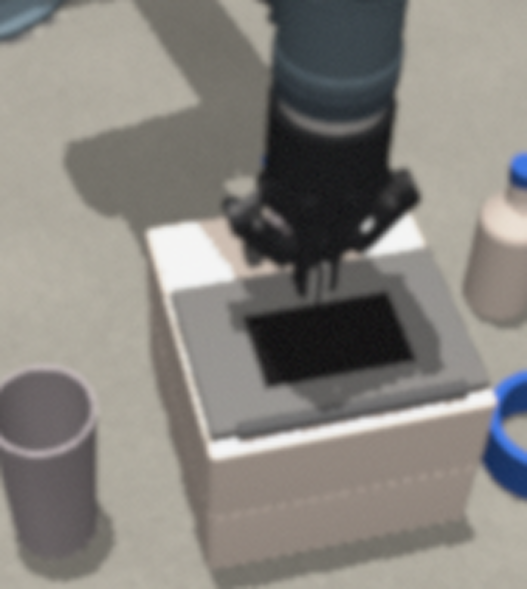

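The cover now lies flat, and the hard stop was felt at z = 0.160. I'll press slightly more to be sure, then back off and go to the front of the lever.

```bash
python3 - <<'E'
from h import *
from rig import bot,kin,eyes,telemetry
p=telemetry.read_position()
bot.servo_line(np.array([p[0],p[1],.157]),ori(),vel=.02); bot.sleep(.3)
print(telemetry.read_position().round(4),telemetry.read_ft_force().round(1))
bot.servo_line(w(0,0,290),ori())
bot.servo_line(w(-130,0,290),ori())
bot.servo_line(w(-130,0,197),ori(),vel=.1)
print(telemetry.read_t(),telemetry.read_position().round(4),telemetry.read_ft_force().round(1))
for n in ("scene","top"):
    d=eyes.get_image(n)["color"][:,:,::-1]
    c=d[100:290,200:370] if n=="scene" else d[100:250,140:290]
    cv2.imwrite(f"pics/{n}3.png",cv2.resize(c,None,fx=3.1,fy=3.1,interpolation=cv2.INTER_CUBIC))
E
```

```text
[0.6157 0.15   0.1598] [-5.5 -0.4 14.5]
16.0667 [0.4921 0.1552 0.1977] [-0.4  1.  -0.6]
```

View pics/scene3.png

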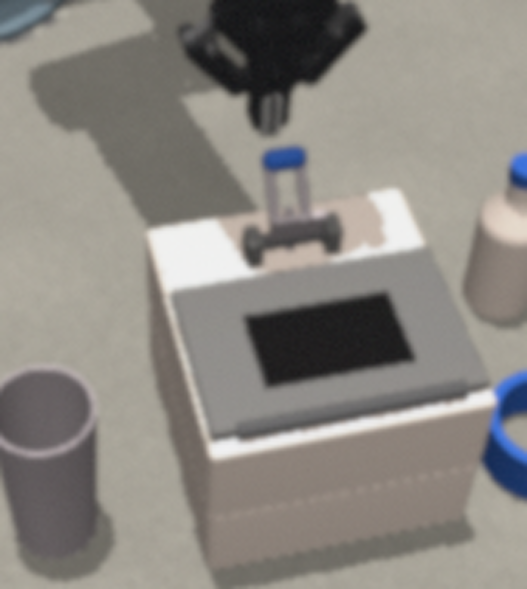

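View pics/top3.png

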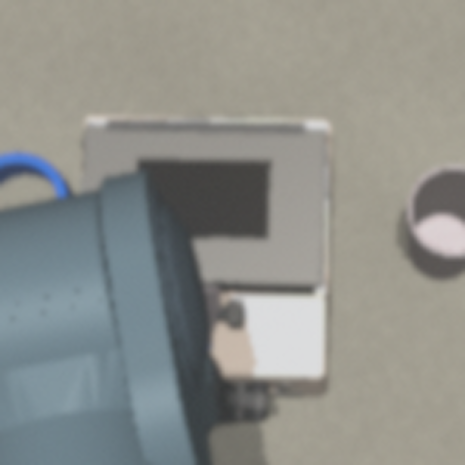

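The cover stays shut, and the closed fingers, at about (268, 115), are lined up in front of the blue grip at (285, 158). Now I'll push the lever.

```bash
python3 - <<'E'
from h import *
from rig import bot,kin,eyes,telemetry
for th in np.arange(-.75,.36,.1):
    x=-55+55*np.sin(th)-19; z=164+55*np.cos(th)-11
    bot.servo_line(w(x,0,z),ori(),vel=.06)
    f=telemetry.read_ft_force(); print(round(th,2),telemetry.read_position().round(4),f.round(1))
    if np.linalg.norm(f)>15: print("stop");break
bot.sleep(.3)
bot.servo_line(w(-130,0,215),ori())
bot.servo_line(w(-200,0,330),ori())
print(telemetry.read_t(),telemetry.read_ft_force().round(1))
for n in ("scene","top"):
    d=eyes.get_image(n); pickle.dump(d,open(n+"4.pkl","wb")); d=d["color"][:,:,::-1]
    c=d[100:290,200:370] if n=="scene" else d[100:250,110:310]
    cv2.imwrite(f"pics/{n}4.png",cv2.resize(c,None,fx=3.1,fy=3.1,interpolation=cv2.INTER_CUBIC))
E
```

```text
-0.75 [0.5103 0.1543 0.193 ] [-0.1 -0.5  0. ]
-0.65 [0.5146 0.1543 0.1971] [-0.  -1.5  0.2]
-0.55 [0.5182 0.154  0.1998] [-2.4 -0.8  0.5]
-0.45 [0.5233 0.1539 0.2026] [-3.8  0.2  2. ]
-0.35 [0.5293 0.1536 0.2048] [-2.2  0.2  1.2]
-0.25 [0.5347 0.1533 0.2063] [-1.3  0.3  0.8]
-0.15 [0.54   0.1531 0.2074] [-0.8  0.2  0.6]
-0.05 [0.5454 0.1529 0.2079] [ 0.7 -0.2  0.3]
0.05 [0.5507 0.1526 0.2079] [-1.3  0.   0.1]
0.15 [0.5561 0.1524 0.2073] [0.3 0.  0.3]
0.25 [0.5614 0.1522 0.2061] [0.3 0.2 0.6]
0.35 [0.5666 0.152  0.2045] [-0.4 -0.1  0.7]
21.3833 [-0.1 -0.3  0.7]
```

View pics/scene4.png

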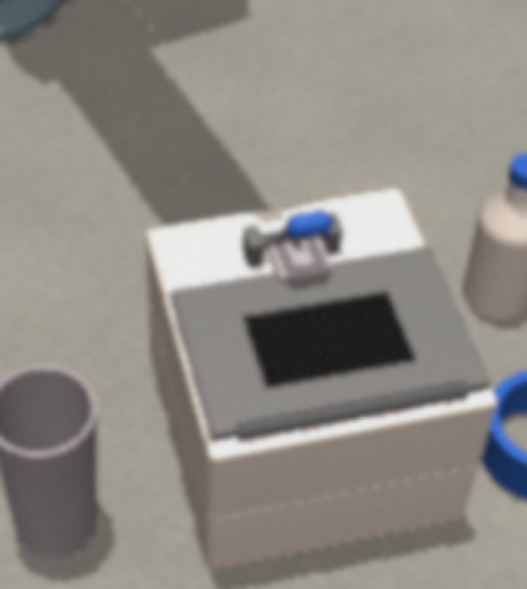

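View pics/top4.png

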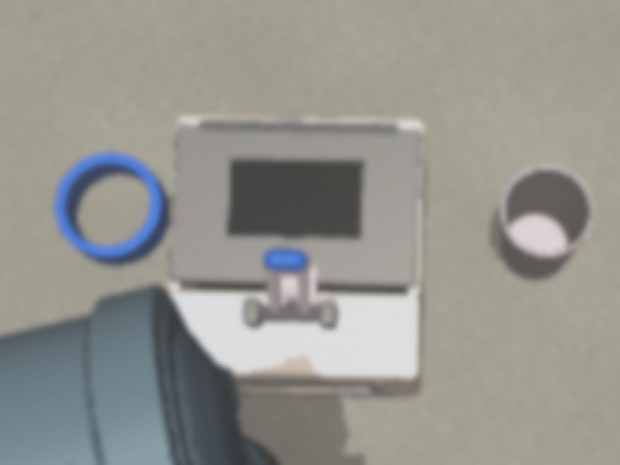

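The lever has swung back over the cover, with its tongue on the cover's edge. I'll check this numerically before handing in.

```bash
python3 - <<'E'
from h import *
for n,o,s in (("top",(110,100),3.1),("scene",(200,100),3.1)):
    d=pickle.load(open(n+"4.pkl","rb"));e=pickle.load(open(n+".pkl","rb"))
    for t in (1.0,1.1,1.2): print(n,t,((proj(d,w(-55+55*np.sin(t-.6),0,164+55*np.cos(t-.6)))[0]-o)*s).round())
    a=cv2.cvtColor(e["color"],cv2.COLOR_RGB2GRAY).astype(np.float32);b=cv2.cvtColor(d["color"],cv2.COLOR_RGB2GRAY).astype(np.float32)
    for k,(x0,x1,y0,y1) in (dict(tumbler=(262,306,146,194),tape=(124,160,144,190),deckR=(228,252,190,232),backR=(230,252,132,150)) if n=="top" else dict(tumbler=(190,240,210,290),bottle=(352,384,145,210),tape=(358,402,212,266),prback=(258,362,240,290))).items():
        print(n,k,np.round(cv2.phaseCorrelate(a[y0:y1,x0:x1].copy(),b[y0:y1,x0:x1].copy()),2))if 0 else print(n,k,cv2.phaseCorrelate(a[y0:y1,x0:x1].copy(),b[y0:y1,x0:x1].copy()))
E
```

```text
top 1.0 [284. 271.]
top 1.1 [285. 265.]
top 1.2 [286. 259.]
top tumbler ((0.4430995230537178, -0.025489025022768175), 0.890610487152029)
top tape ((-0.06784262133412255, -0.09495088399815188), 0.9254681799146864)
top deckR ((0.23159968011929521, 0.9466004719155983), 0.7345324127762406)
top backR ((-0.5997270205603442, 0.6216548612986834), 0.53066928519143)
scene 1.0 [304. 205.]
scene 1.1 [306. 213.]
scene 1.2 [308. 221.]
scene tumbler ((0.04652540359328228, 0.02033934088840539), 0.8878771481513977)
scene bottle ((0.15026825857693993, -0.0503335874829105), 0.9729299276239343)
scene tape ((0.4951446570232889, 0.15106329157663367), 0.9582584071061249)
scene prback ((0.045992466869115844, -0.028499341944183243), 0.9138359447761818)
```

The grip appears at (286, 260) in the top crop and (309, 222) in the scene crop, which matches the locked angle of 1.2 rad. Every other shift is under 1 px (about 2 mm). Handing in.

```bash
python3 - <<'E'
from rig import bot,telemetry
bot.job_done(); print(telemetry.read_t())
E
```

```text
the job is handed in; nothing more can be done
the job is handed in; nothing more can be done
```

The printer's cover is shut and the blue lever is locked over it. I handed the job in shortly after 21.4 s on the robot's clock, against the 42 s limit.

I found the printer and lid angle (about 1.09 rad) from the two camera views. With the closed fingers I swept the cover down its arc until it met a hard stop at z = 0.160 m, pressing with about 15 N. I then pushed the lever grip past its centre with about 4 N; the resistance dropped away as it snapped over, and I backed the arm clear.

- **Lever:** in both final views the grip sits within about 1 px of where it should be at the locked angle of 1.2 rad, and the tongue lies on the cover's edge.
- **Cover:** it lies flat in both pictures and held its position after I let go.
- **Printer and other items:** comparing pictures from before and after, the printer, tumbler, bottle and tape each shifted by less than 1 px, about 2 mm. The two largest readings (0.9 px) were on the printer's edge in the top view. They agreed less clearly than the rest because shadows had changed there, and the scene view showed no movement.

No check failed, and the arm was clear of everything when I handed in. The system gave no verdict.

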